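# Stop the buckle machine and collect the finished buckles

## Robot

A 6-joint arm with a two-finger parallel gripper is mounted at the origin on the work surface. World frame = base frame: x ahead of the robot, y to its left, z up, the work surface at z = 0. Lengths are in m, angles in degrees, forces in N, time in s.
With the tool pointing down it reaches from about 0.4 to 0.825 m from the base axis. Payload 7 kg.
Tool frame: the origin (TCP) lies between the finger pads, 19 mm behind the fingertips; this is the grasp point; z points along the fingers, y is the line along which they close (so a half turn about z gives the same grasp; the last joint's range is limited). The gripper opens to 88 mm and grips with 3 to 60 N. Pads are 19 mm wide; open, the fingers measure 130 mm over their backs; the gripper's body (78 mm by 193 mm) begins 47 mm behind the grasp point.
Start: joints at [-59.066, 20.546, 0.682, 0, -70.136, -16.507], TCP at [0.168, -0.654, 0.245] pointing down, gripper open.
Joint ranges: [-176.03, 176.03], [-82.01, 121.73], [-58.28, 71.71], [-173.87, 95.51], [-174.79, -0.11], [-173.66, 173.66]. Speed limits (degrees/s): [136.94, 136.94, 172.46, 180, 180, 180].

## Interface

Orientations are given as [roll, pitch, yaw] about the fixed x, y, z axes, in that order (R = Rz(yaw) Ry(pitch) Rx(roll)).
In Python, from plant import r, capture, close_job, search_frame, outline_of gives the robot as it stands.
- The arm moves only by the shell command python3 -m creep 'ROWS' [FORCE]. ROWS is JSON, a list of rows, each a list of 7 numbers: the finger opening in mm, from 0 to 87.6, then the shift along the world's x, y, z in units of 25 mm (1.0 is 25 mm), then the turn, a rotation vector about the world's x, y, z in degrees. In form: [[hand, x, y, z, ax, ay, az], ...]. A call has 1 to 8 rows; each row shifts and turns the commanded pose from where the row before left it; what a row does not reach is not made up. A row lasts 1/12 s, in which the tool goes at most 41.7 mm and 7.16 degrees, less where a joint would pass 70% of its speed; a pose out of reach is approached as far as the arm can. A call is refused whole if a number of a shift passes 1 or a number of a turn 7.16, either way. A call with a gripper value outside its range is refused whole. The fingers move at their own pace and stop on an object; FORCE is the grip in N (left out, the last holds). Time passes only in rows, so rows that do not move let the fingers close. It gives the time, the measured TCP pose, the force, the opening and the grip force at its end, in the units of the state.
- r.get_state(): the state, without advancing time (a new reading comes with each control period).
- capture(name): name is "side" or "top" or "wrist"; returns a dict with "frame" (480x640x3 uint8, red, green, blue), "K" (3x3 intrinsics, pixels), "origin" and "rotation" of the camera in the world. Camera axes: x right, y down, z forward; pixel columns grow to the right and rows downward; lengths in m; the calibration is good to about 2 mm. A picture is of the moment at which its call begins. There is no depth.
- close_job(): hands the job in; it is judged then, once.
Trained networks look in a picture, given as the dict that the camera call returned (one of the last four; its "shot" number tells which), for a name from the list of things; names that differ only in an ending like _2 or _b are one class to them, and where a whole thing is asked for, a point or a joint stands for the part that bears it (a point fixed in the world has none). Each returns a list of dicts, best first, with "conf" (0 to 1); they miss things now and then, are a little off and sometimes report something else, mostly with a low value. They report only what shows in the picture. A call takes as long as a camera call. They do not tell look-alikes from the thing itself.
- search_frame(picture, target): "bbox" ([left, top, right, bottom] in pixels, round what is visible of it).
- outline_of(picture, target): "region" (480x640 bool, what is visible of it) and "bbox" ([left, top, right, bottom] in pixels, round what is visible of it).
The state is a dict: "time_s": time; "joints": joint angles; "qd": joint speeds; "joint_torque": joint torques, N m; "tcp_pos": TCP position; "eef_rot": TCP orientation; "contact_force": force on the tool from outside, world axes, zero at the start; "moment": the same for the moment, N m; "gripper_width": finger opening in m; "gripper_force": force on a finger pad.
Only numpy, scipy, OpenCV 4.12 (cv2) and the standard library are available. Lean on these libraries where they do the work, as an engineer would, in place of code of your own. Each camera call takes 0.05 s, during which the arm holds its last target. There are 200 camera calls.

## Task

First stop the buckle machine: turn the black knob on the grey control box clockwise from the green dot until it clicks over to the red dot. Only then collect the two finished green-and-black buckles from the machine's catch tray and lay them flat, side by side in a single layer, on the floor of the blue tote; set them down gently rather than dropping them. Leave the loose single halves (one all green, one all black) in the tray, the knob at red, and the jar and tin on the table undisturbed.

Things in the scene. Friction and masses are not known exactly. Their poses are not given: they have to be found in the camera images.
- buckle_a: finished side-release buckle, green female half closed onto a black male half; 66 long (x) x 46 wide (y) x 14 thick (z) mm, about 40 g, rigid. Origin at its centre; the black end is +x. Starts flat in the tray at any yaw; best gripped across its 46 mm width (along its y). Flat on a floor its origin is 7 mm above it
- buckle_b: finished side-release buckle, green female half closed onto a black male half; 66 long (x) x 46 wide (y) x 14 thick (z) mm, about 40 g, rigid. Origin at its centre; the black end is +x. Starts flat in the tray at any yaw; best gripped across its 46 mm width (along its y). Flat on a floor its origin is 7 mm above it
- green_half: loose all-green female half of a buckle, not finished: 38 (x) x 46 (y) x 14 (z) mm, origin at its centre. Lies flat in the tray among the others and must stay in the tray
- black_half: loose all-black male half of a buckle with three prongs towards -x, not finished: 50 (x) x 46 (y) x 14 (z) mm, origin at its centre. Lies flat in the tray among the others and must stay in the tray
- tray: fixed open aluminium catch tray, 286 x 286 mm outside, walls 3 mm thick, 30 mm high, floor top at 3 mm; origin under its centre at table height. A 130 mm wide steel chute enters over its +y wall: lower end 8 mm inside the wall at 40 mm height, rising to 200 mm height 620 mm from the origin, with 30 mm lips. Parts lie in it about 130 mm apart; open the gripper to about 70 mm there
- tote: loose blue plastic tote, 320 (x) x 220 (y) x 75 (z) mm outside, walls and floor 4 mm, about 0.9 kg, open on top, empty; origin under its centre at table height
- tote_in (a point): centre of the tote's inner floor, 4 mm above the table; inside the tote measures 312 (x) x 212 (y) mm and 71 mm deep; axes those of the tote
- control_box: fixed grey control box, 110 (x) x 85 (y) x 50 (z) mm, origin under its centre at table height; the knob's vertical axis passes through its centre. Green dot on its top at the +x side, red dot 1.2 rad clockwise from it (towards -y)
- knob (a joint): angle of the knob, rad: about 0 with its white pointer at the green dot (run), growing clockwise seen from above, 1.2 with the pointer at the red dot (stop). A spring detent pulls it to whichever dot is nearer: the hump lies at 0.6, takes about 0.1 N m to pass; hard stops at 0 and 1.2
- knob_grip (a point): on the knob's axis, 72 mm above the table, the TCP height for gripping it from above. The knob has a bar grip 44 mm long (along this point's x, which turns with it; the white pointer is on its +x end), 12 mm thick (along y), top at 82.5 mm, above a disc of 46 mm diameter whose top is at 56.5 mm.
- pin_jar: bystander: glass jar with a red lid, 60 mm diameter, 75 mm high, origin under its centre
- chalk_tin: bystander: yellow tin, 60 x 90 x 30 mm, origin under its centre
Mind the look-alikes: they are no part of the job. What is shaped like the buckle_b but pink, purple or yellow is not meant.

How it is judged:
By the outcome, as a careful person would: the job done as asked, in the order asked, and still so for the second after the job is handed in, with the robot touching nothing.
It also fails if it takes over 58 s, if anything falls off the work surface, if the arm or the gripper's body presses on something with over 40 N, if the wrist force passes 120 N, or if a joint passes its speed limit or range.

## Working session

There is one attempt and no reset: what is moved stays moved. The work goes in short steps, Python scripts to look and compute and a shell command to move; the robot and the scene stay as the last step left them, time stands still between calls to the robot, and variables do not carry over. Pictures are saved under pics/ and viewed, at most 10 in all, crops included, and the job is handed in when it is done.

```bash
mkdir -p pics; cat > h.py <<'E'
import numpy as np, cv2
from plant import r, capture, close_job, search_frame, outline_of
def pix(c,u,v,z):
    d=np.array(c["rotation"])@np.linalg.solve(np.array(c["K"]),[u,v,1.]); o=np.array(c["origin"])
    return o+d*(z-o[2])/d[2]
def save(c,n,box=None,s=1):
    f=c["frame"]
    if box: f=f[box[1]:box[3],box[0]:box[2]]
    cv2.imwrite("pics/"+n,cv2.resize(f[:,:,::-1],None,fx=s,fy=s,interpolation=2))
E
python3 - <<'E'
from h import *
c=capture("top"); save(c,"top1.png")
s=capture("side"); save(s,"side1.png")
print(c["origin"],s["origin"],r.get_state()["time_s"])
for n,z in [("buckle_a",.017),("green_half",.017),("black_half",.017),("tray",.03),("tote",.075),("control_box",.05),("knob",.0825),("pin_jar",.075),("chalk_tin",.03)]:
    for o in outline_of(c,n):
        m=o["region"].astype(np.uint8); (u,v),wh,a=cv2.minAreaRect(cv2.findNonZero(m))
        box=cv2.boxPoints(((u,v),wh,a)); w=np.array([pix(c,*p,z)[:2] for p in box])
        print(n,round(o["conf"],2),np.round([u,v]),np.round(pix(c,u,v,z),3),np.round(w,3).tolist())
E
```

```text
[0.39305655 0.06454348 1.04609625] [0.49986574 1.04586885 0.59166937] 0.1Traceback (most recent call last):
  File "<stdin>", line 8, in <module>
  File "h.py", line 5, in pix
    return o+d*(z-o[2])/d[2]
                        ~^^^
IndexError: invalid index to scalar variable.
```

```bash
python3 - <<'E'
s=open('h.py').read()
s=s.replace('d=np.array(c["rotation"])@','d=R.from_euler("xyz",c["rotation"],degrees=True).as_matrix()@').replace("import numpy","from scipy.spatial.transform import Rotation as R\nimport numpy",1)
open('h.py','w').write(s)
E
python3 - <<'E'
from h import *
c=capture("top"); save(c,"top2.png")
print(c["rotation"],np.array(c["K"]).tolist())
for n,z in [("buckle_a",.017),("green_half",.017),("black_half",.017),("tray",.03),("tote",.075),("control_box",.05),("knob",.0825),("pin_jar",.075),("chalk_tin",.03)]:
    for o in outline_of(c,n):
        m=o["region"].astype(np.uint8); (u,v),wh,a=cv2.minAreaRect(cv2.findNonZero(m))
        box=cv2.boxPoints(((u,v),wh,a)); w=np.array([pix(c,*p,z)[:2] for p in box])
        print(n,round(o["conf"],2),np.round([u,v]),np.round(pix(c,u,v,z),3),np.round(w,3).tolist())
E
```

```text
[-1.70728321e+02  6.98117301e-02 -9.07641503e+01] [[486.3202410533929, 0.0, 323.0667177787062], [0.0, 486.3202410533929, 236.55005452774586], [0.0, 0.0, 1.0]]
buckle_a 0.98 [132. 197.] [0.653 0.477 0.017] [[0.642, 0.517], [0.696, 0.478], [0.664, 0.437], [0.61, 0.477]]
buckle_a 0.95 [223. 295.] [0.438 0.275 0.017] [[0.439, 0.317], [0.477, 0.26], [0.437, 0.233], [0.4, 0.29]]
buckle_a 0.89 [282. 233.] [0.569 0.151 0.017] [[0.598, 0.18], [0.607, 0.134], [0.541, 0.122], [0.533, 0.167]]
buckle_a 0.78 [248. 371.] [0.284 0.22  0.017] [[0.274, 0.26], [0.32, 0.242], [0.294, 0.18], [0.249, 0.199]]
buckle_a 0.73 [180. 381.] [0.267 0.36  0.017] [[0.268, 0.402], [0.303, 0.344], [0.265, 0.318], [0.23, 0.376]]
buckle_a 0.3 [403. 136.] [ 0.784 -0.117  0.017] [[0.811, -0.067], [0.824, -0.161], [0.757, -0.167], [0.744, -0.073]]
green_half 0.87 [285. 294.] [0.441 0.145 0.017] [[0.461, 0.168], [0.46, 0.122], [0.421, 0.122], [0.421, 0.168]]
black_half 0.89 [217. 238.] [0.561 0.291 0.017] [[0.572, 0.32], [0.59, 0.279], [0.55, 0.261], [0.532, 0.302]]
tray 0.67 [158. 271.] [0.491 0.409 0.03 ] [[0.62, 0.765],
[... 255 characters left out ...]
, -0.114], [0.45, -0.09]]
knob 0.87 [384. 255.] [ 0.512 -0.057  0.083] [[0.521, -0.029], [0.54, -0.067], [0.502, -0.085], [0.484, -0.047]]
pin_jar 0.62 [158. 271.] [0.487 0.394 0.075] [[0.611, 0.734], [0.642, 0.08], [0.368, 0.067], [0.34, 0.692]]
pin_jar 0.61 [278. 133.] [0.773 0.155 0.075] [[0.795, 0.197], [0.822, 0.146], [0.752, 0.113], [0.726, 0.164]]
pin_jar 0.48 [284. 294.] [0.437 0.142 0.075] [[0.455, 0.163], [0.455, 0.121], [0.419, 0.121], [0.42, 0.163]]
chalk_tin 0.81 [403. 137.] [ 0.778 -0.113  0.03 ] [[0.804, -0.063], [0.818, -0.157], [0.752, -0.164], [0.738, -0.07]]
chalk_tin 0.23 [383. 256.] [ 0.515 -0.061  0.03 ] [[0.47, -0.005], [0.581, -0.03], [0.562, -0.119], [0.451, -0.092]]
```

View pics/top1.png

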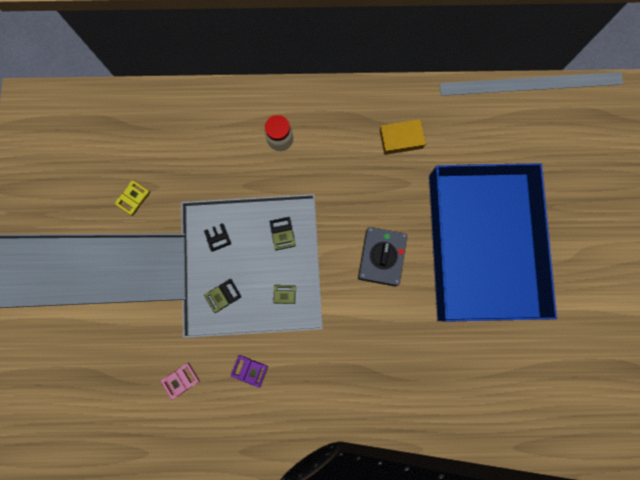

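```bash
python3 - <<'E'
from h import *
c=capture("top"); save(c,"crop1.png",(180,150,560,340),2.1)
st=r.get_state(); print({k:np.round(st[k],3).tolist() for k in("time_s","joints","tcp_pos","eef_rot","gripper_width","contact_force")})
f=c["frame"].astype(int); h=cv2.cvtColor(c["frame"],cv2.COLOR_RGB2HSV)
sub=np.zeros((480,640),bool); sub[225:290,358:410]=1
def cen(m,n,z):
    m=m&sub; p=cv2.findNonZero(m.astype(np.uint8))
    if p is None: print(n,None); return
    u,v=p.reshape(-1,2).mean(0); print(n,len(p),round(u,1),round(v,1),np.round(pix(c,u,v,z),4))
H,S,V=h[...,0],h[...,1],h[...,2]
cen((H>40)&(H<85)&(S>120),"green",.05); cen(((H<8)|(H>172))&(S>140),"red",.05)
cen((V>200)&(S<40),"white",.0825)
for n,z in(("knob",.0825),):
    o=outline_of(c,n)[0]; cen(o["region"],"knobmask",.06)
    cen(o["region"]&(V<28),"bar",.08)
# top face of box
g=sub&(S<60)&(V>70)&(V<140); g=cv2.morphologyEx(g.astype(np.uint8),5*0+3,np.ones((9,9)))
(u,v),wh,a=cv2.minAreaRect(cv2.findNonZero(g)); print("box",u,v,[np.round(pix(c,*p,.05)[:2],3).tolist() for p in cv2.boxPoints(((u,v),wh,a))])
b=(H>100)&(H<125)&(S>150)&(V>110); b[:, :420]=0
n,l,s,ce=cv2.connectedComponentsWithStats(b.astype(np.uint8)); i=1+s[1:,4].argmax()
pts=cv2.findNonZero((l==i).astype(np.uint8)); q=cv2.approxPolyDP(cv2.convexHull(pts),6,True).reshape(-1,2)
print("totefloor",[(p.tolist(),np.round(pix(c,*p,.004)[:2],3).tolist(),np.round(pix(c,*p,.075)[:2],3).tolist()) for p in q.astype(float)])
E
```

```text
{'time_s': 0.7, 'joints': [-59.067, 20.545, 0.68, 0.0, -70.135, -16.506], 'tcp_pos': [0.168, -0.654, 0.245], 'eef_rot': [180.0, -0.0, -165.573], 'gripper_width': 0.088, 'contact_force': [-0.194, -0.227, -0.131]}
green 22 386.5 236.1 [ 0.5548 -0.068   0.05  ]
red 26 400.5 251.0 [ 0.5233 -0.0959  0.05  ]
white None
knobmask 418 383.9 254.5 [ 0.5152 -0.06    0.06  ]
bar 89 383.3 257.1 [ 0.5075 -0.0561  0.08  ]
box 383.246337890625 255.38009643554688 [[0.469, -0.009], [0.576, -0.029], [0.561, -0.111], [0.455, -0.09]]
totefloor [([555.0, 318.0], [0.382, -0.424], [0.383, -0.391]), ([446.0, 320.0], [0.381, -0.194], [0.382, -0.176]), ([437.0, 166.0], [0.719, -0.192], [0.696, -0.174]), ([526.0, 175.0], [0.695, -0.388], [0.675, -0.357])]
```

View pics/crop1.png

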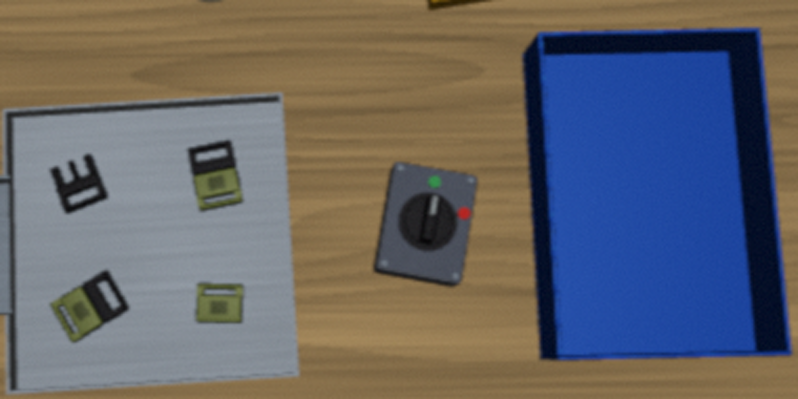

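Meant buckles: (282,233) and (223,295), green plus black and inside the tray. The yellow (132,197), purple (250,371) and pink (180,381) ones outside it are look-alikes, and the halves at (217,238) and (285,294) stay. In the crop the knob's white pointer is at green and the tote is nearly axis-aligned. I'm moving above the knob now.

```bash

python3 -m creep '[[40,0.58,0.99,0,0,0,6.44],[40,0.58,0.99,0,0,0,6.44],[40,0.58,0.99,0,0,0,6.44],[40,0.58,0.99,0,0,0,6.44],[40,0.58,0.99,0,0,0,6.44],[40,0.58,0.99,0,0,0,6.44],[40,0.58,0.99,0,0,0,6.44],[40,0.58,0.99,0,0,0,6.44]]'
python3 -m creep '[[40,0.58,0.99,0,0,0,6.44],[40,0.58,0.99,0,0,0,6.44],[40,0.58,0.99,0,0,0,6.44],[40,0.58,0.99,0,0,0,6.44],[40,0.58,0.99,0,0,0,6.44],[40,0.58,0.99,0,0,0,6.44],[40,0.58,0.99,0,0,0,6.44],[40,0.58,0.99,0,0,0,6.44]]'
python3 -m creep '[[40,0.58,0.99,0,0,0,6.44],[40,0.58,0.99,0,0,0,6.44],[40,0.58,0.99,0,0,0,6.44],[40,0.58,0.99,0,0,0,6.44],[40,0.58,0.99,0,0,0,6.44],[40,0.58,0.99,0,0,0,6.44],[40,0.58,0.99,0,0,0,6.44],[40,0,0,0,0,0,0]]'
python3 -m creep '[[40,0,0,0,0,0,0],[40,0,0,0,0,0,0]]'
python3 - <<'E'
from h import *
c=capture("wrist"); save(c,"w1.png")
st=r.get_state(); print({k:np.round(st[k],4).tolist() for k in("time_s","joints","tcp_pos","eef_rot")})
for n,z in (("control_box",.05),("knob",.065)):
  for o in outline_of(c,n):
    (u,v),wh,a=cv2.minAreaRect(cv2.findNonZero(o["region"].astype(np.uint8)))
    print(n,o["conf"],u,v,[np.round(pix(c,*p,z)[:2],3).tolist() for p in cv2.boxPoints(((u,v),wh,a))],pix(c,u,v,z))
E
```

```text
time_s: 1.42
tcp_pos: [0.2846, -0.4545, 0.2456]
eef_rot: [-180.0, -0.0, -113.7]
contact_force: [-0.2, 0.0, 0.3]
gripper_width: 0.0423
gripper_force: 0.0
time_s: 2.08
tcp_pos: [0.4007, -0.2564, 0.2457]
eef_rot: [-180.0, -0.0, -62.2]
contact_force: [0.5, 0.0, -0.7]
gripper_width: 0.0402
gripper_force: 0.0
time_s: 2.75
tcp_pos: [0.504, -0.0813, 0.2455]
eef_rot: [-180.0, -0.1, -16.9]
contact_force: [0.1, -0.4, 0.0]
gripper_width: 0.0402
gripper_force: 0.0
time_s: 2.92
tcp_pos: [0.5014, -0.0844, 0.2453]
eef_rot: [180.0, 0.0, -17.5]
contact_force: [-0.4, -0.5, -0.4]
gripper_width: 0.0397
gripper_force: 0.0
{'time_s': 2.9667, 'joints': [12.5605, 4.7396, -19.9638, 0.0003, -65.3105, 59.9162], 'tcp_pos': [0.5012, -0.0848, 0.2454], 'eef_rot': [179.9928, 0.0118, -17.5232]}
control_box 0.55 283.267333984375 202.17327880859375 [[0.582, -0.033], [0.565, -0.114], [0.456, -0.093], [0.474, -0.003]] [ 0.52174998 -0.06161643  0.05      ]
knob 0.95 284.57080078125 208.93804931640625 [[0.531, -0.034], [0.549, -0.074], [0.506, -0.092], [0.488, -0.051]] [ 0.51902796 -0.06297195  0.065     ]
```

View pics/w1.png

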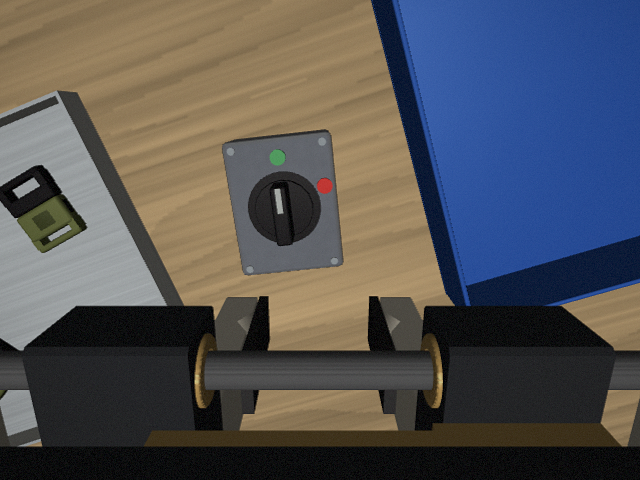

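Wrist view: knob at (284,209), pointer toward the green dot (277,157), red dot at (325,186), axis about (0.517,-0.0615). Descending on it.

```bash

python3 -m creep '[[40,0.32,0.46,0,0,0,3.7],[40,0.32,0.46,-0.4,0,0,3.7],[40,0,0,-1,0,0,0],[40,0,0,-1,0,0,0],[40,0,0,-1,0,0,0],[40,0,0,-1,0,0,0],[40,0,0,-1,0,0,0],[40,0,0,0,0,0,0]]' 
python3 -m creep '[[40,0,0,-0.6,0,0,0],[40,0,0,0,0,0,0],[40,0,0,0,0,0,0]]'
```

```text
time_s: 3.73
tcp_pos: [0.5143, -0.0626, 0.1062]
eef_rot: [179.9, 0.4, -10.2]
contact_force: [-0.9, -0.9, -0.1]
gripper_width: 0.0399
gripper_force: 0.0
time_s: 3.98
tcp_pos: [0.5177, -0.0619, 0.0961]
eef_rot: [180.0, 0.0, -10.1]
contact_force: [1.4, -0.9, 0.9]
gripper_width: 0.0399
gripper_force: 0.0
```

```bash

python3 -m creep '[[40,0,0,-0.68,0,0,0],[40,0,0,0,0,0,0],[40,0,0,0,0,0,0]]'
python3 -m creep '[[8,0,0,0,0,0,0],[8,0,0,0,0,0,0],[8,0,0,0,0,0,0],[8,0,0,0,0,0,0],[8,0,0,0,0,0,0],[8,0,0,0,0,0,0]]' 25
```

```text
time_s: 4.23
tcp_pos: [0.5177, -0.0616, 0.0793]
eef_rot: [180.0, 0.0, -10.1]
contact_force: [0.9, -0.2, 0.9]
gripper_width: 0.0399
gripper_force: 0.0
time_s: 4.73
tcp_pos: [0.5179, -0.0611, 0.0787]
eef_rot: [-180.0, -0.0, -10.1]
contact_force: [-0.9, 2.8, 3.2]
gripper_width: 0.0119
gripper_force: 25.0
```

Gripped (12 mm). Now turning clockwise about 69°.

```bash

python3 -m creep '[[8,0,0,0,0,0,-5],[8,0,0,0,0,0,-5],[8,0,0,0,0,0,-5],[8,0,0,0,0,0,-5],[8,0,0,0,0,0,-5],[8,0,0,0,0,0,-5],[8,0,0,0,0,0,-5],[8,0,0,0,0,0,0]]'
python3 -m creep '[[8,0,0,0,0,0,-5],[8,0,0,0,0,0,-5],[8,0,0,0,0,0,-5],[8,0,0,0,0,0,-5],[8,0,0,0,0,0,-5],[8,0,0,0,0,0,-5],[8,0,0,0,0,0,-4],[8,0,0,0,0,0,0]]'
python3 - <<'E'
from h import *
print(r.get_state()["moment"])
E
```

```text
time_s: 5.4
tcp_pos: [0.5176, -0.0615, 0.0787]
eef_rot: [180.0, -0.0, -45.3]
contact_force: [-2.7, 1.1, 6.3]
gripper_width: 0.0117
gripper_force: 24.9
time_s: 6.07
tcp_pos: [0.5171, -0.0618, 0.0787]
eef_rot: [179.9, -0.0, -79.2]
contact_force: [-3.8, -0.6, 6.5]
gripper_width: 0.0117
gripper_force: 24.9
[-0.18553454  1.31966721 -0.06692423]
```

```bash

python3 -m creep '[[40,0,0,0,0,0,0],[40,0,0,0,0,0,0],[40,0,0,0,0,0,0],[40,0,0,0.5,0,0,0],[40,0,0,1,0,0,0],[40,0,0,1,0,0,0],[40,0,0,1,0,0,0],[40,0,0,1,0,0,0]]'
python3 -m creep '[[70,-1,-0.5,0,0,0,5],[70,-1,-0.5,0,0,0,5],[70,-1,-0.5,0,0,0,5],[70,0,0,0,0,0,0]]'
python3 - <<'E'
from h import *
c=capture("wrist"); t=capture("top"); st=r.get_state(); print(np.round(st["joints"],1),np.round(st["tcp_pos"],3),st["eef_rot"])
a=cv2.resize(c["frame"],(400,300)); b=cv2.resize(t["frame"][225:290,350:437],(400,300),interpolation=2)
cv2.imwrite("pics/k2.png",np.hstack([a,b])[:,:,::-1])
for n in ("buckle_a","tray"):
  for o in outline_of(t,n):
    (u,v),wh,a=cv2.minAreaRect(cv2.findNonZero(o["region"].astype(np.uint8)))
    if n!="buckle_a" or 185<u<320 and 200<v<330: print(n,round(u),round(v),np.round(pix(t,u,v,.012),4),[np.round(pix(t,*p,.012)[:2],3).tolist() for p in cv2.boxPoints(((u,v),wh,a))])
E
```

```text
time_s: 6.73
tcp_pos: [0.5175, -0.0615, 0.1919]
eef_rot: [180.0, 0.0, -79.0]
contact_force: [0.6, -0.3, -0.4]
gripper_width: 0.04
gripper_force: 0.0
time_s: 7.07
tcp_pos: [0.4384, -0.1002, 0.1907]
eef_rot: [180.0, 0.1, -63.8]
contact_force: [0.2, 0.5, -1.0]
gripper_width: 0.0613
gripper_force: 0.0
[ 12.4   1.9 -30.7   0.  -57.4  13.6] [ 0.442 -0.099  0.191] [-1.79937428e+02 -1.68719512e-02 -6.40648765e+01]
buckle_a 218 298 [0.4331 0.2862 0.012 ] [[0.443, 0.318], [0.465, 0.278], [0.423, 0.255], [0.402, 0.294]]
buckle_a 282 233 [0.5708 0.151  0.012 ] [[0.601, 0.182], [0.611, 0.136], [0.541, 0.12], [0.531, 0.166]]
tray 158 271 [0.4926 0.4154 0.012 ] [[0.624, 0.777], [0.658, 0.081], [0.366, 0.067], [0.336, 0.733]]
```

View pics/k2.png

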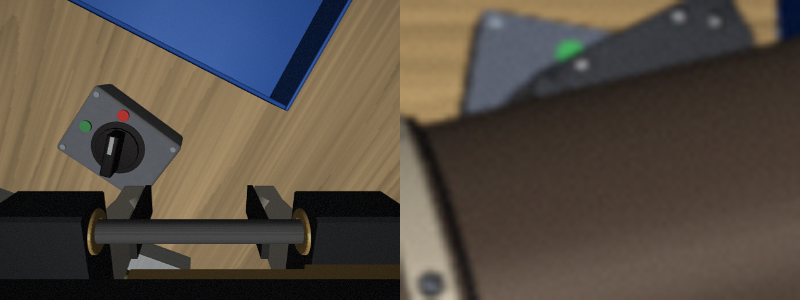

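The knob's pointer at (112,140) now lines up with the red dot (123,116). Heading for the buckle at top pixel (282,233).

```bash

python3 -m creep '[[70,0.32,0.9,0.2,0,0,6.8],[70,0.32,0.9,0.2,0,0,6.8],[70,0.32,0.9,0.2,0,0,6.8],[70,0.32,0.9,0.2,0,0,6.8],[70,0.32,0.9,0.2,0,0,6.8],[70,0.32,0.9,0.2,0,0,6.8],[70,0.32,0.9,0,0,0,6.8],[70,0.32,0.9,0,0,0,6.8]]'
python3 -m creep '[[70,0.32,0.9,0,0,0,6.8],[70,0.32,0.9,0,0,0,6.8],[70,0.32,0.9,0,0,0,6.8],[70,0,0,0,0,0,0],[70,0,0,0,0,0,0],[70,0,0,0,0,0,0]]'
cat >> h.py <<'E'
def look(name):
    c=capture("wrist"); save(c,name)
    st=r.get_state(); print(np.round(st["time_s"],2),np.round(st["joints"],1),np.round(st["tcp_pos"],4),np.round(st["eef_rot"],1))
    for n in ("buckle_a","green_half","black_half"):
      for o in outline_of(c,n):
        (u,v),wh,a=cv2.minAreaRect(cv2.findNonZero(o["region"].astype(np.uint8)))
        w=np.array([pix(c,*p,.016)[:2] for p in cv2.boxPoints(((u,v),wh,a))])
        e=[w[1]-w[0],w[2]-w[1]]; e.sort(key=np.linalg.norm); y=np.degrees(np.arctan2(e[1][1],e[1][0]))
        print(n,round(o["conf"],2),round(u),round(v),np.round(pix(c,u,v,.016)[:2],4),"size",np.round([np.linalg.norm(q) for q in e],3),"yaw",round(y,1))
E
python3 -c "
from h import *
look('b1.png')"
```

```text
time_s: 7.93
tcp_pos: [0.5078, 0.083, 0.2208]
eef_rot: [-180.0, -0.0, -9.3]
contact_force: [-0.3, -0.3, -0.3]
gripper_width: 0.0698
gripper_force: 0.0
time_s: 8.43
tcp_pos: [0.5307, 0.1488, 0.2201]
eef_rot: [180.0, 0.1, 10.7]
contact_force: [-0.4, -0.0, 0.1]
gripper_width: 0.07
gripper_force: 0.0
8.48 [ 36.   10.  -17.2  -0.  -62.9  64.7] [0.5306 0.1484 0.2204] [1.80e+02 1.00e-01 1.07e+01]
buckle_a 0.9 326 160 [0.5752 0.1507] size [0.045 0.065] yaw 10.0
buckle_a 0.8 154 284 [0.4442 0.2764] size [0.048 0.072] yaw -57.8
buckle_a 0.65 211 430 [0.3028 0.2105] size [0.039 0.053] yaw -79.2
buckle_a 0.19 594 285 [ 0.5146 -0.0972] size [0.039 0.072] yaw -81.2
green_half 0.71 302 309 [0.4451 0.1465] size [0.043 0.046] yaw -92.9
black_half 0.67 149 135 [0.5686 0.2897] size [0.05 0.05] yaw -161.8
black_half 0.54 202 202 [0.5237 0.2436] size [0.293 0.306] yaw -88.7
```

View pics/b1.png

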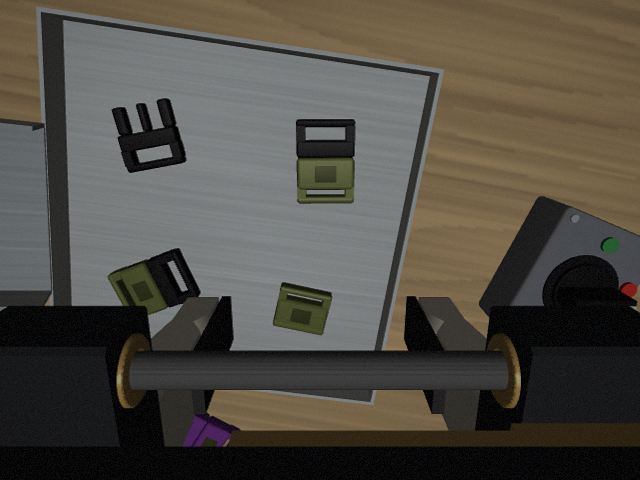

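Buckle 1 is at (326,160), black end up, about (0.573,0.151), yaw 10.5. The wrist and top views agree within 4 mm.

```bash

python3 -m creep '[[70,0.85,0.05,-0.2,0,0,0],[70,0.85,0.05,-0.6,0,0,0],[70,0,0,-1,0,0,0],[70,0,0,-1,0,0,0],[70,0,0,-1,0,0,0],[70,0,0,-1,0,0,0],[70,0,0,-1,0,0,0],[70,0,0,0,0,0,0]]'
python3 -m creep '[[70,0,0,-0.8,0,0,0],[70,0,0,-0.6,0,0,0],[70,0,0,0,0,0,0],[70,0,0,0,0,0,0]]'
```

```text
time_s: 9.3
tcp_pos: [0.5703, 0.1491, 0.0714]
eef_rot: [179.9, 0.4, 10.6]
contact_force: [-0.0, -0.4, -1.0]
gripper_width: 0.07
gripper_force: 0.0
time_s: 9.63
tcp_pos: [0.5734, 0.1508, 0.0417]
eef_rot: [180.0, 0.0, 10.7]
contact_force: [0.3, -0.3, 0.0]
gripper_width: 0.0704
gripper_force: 0.0
```

```bash

python3 -m creep '[[70,0,0,-0.66,0,0,0],[70,0,0,0,0,0,0],[70,0,0,0,0,0,0]]'
python3 -m creep '[[40,0,0,0,0,0,0],[40,0,0,0,0,0,0],[40,0,0,0,0,0,0],[40,0,0,0,0,0,0],[40,0,0,0,0,0,0],[40,0,0,0,0,0,0]]' 20
python3 -m creep '[[40,0,0,0.5,0,0,0],[40,0,0,1,0,0,0],[40,0,0,1,0,0,0],[40,0,0,1,0,0,0],[40,0,0,1,0,0,0],[40,0,0,1,0,0,0],[40,0,0,1,0,0,0],[40,0,0,0,0,0,0]]'
```

```text
time_s: 9.88
tcp_pos: [0.5734, 0.151, 0.0255]
eef_rot: [-180.0, -0.0, 10.7]
contact_force: [0.2, 0.1, 0.7]
gripper_width: 0.07
gripper_force: 0.0
time_s: 10.38
tcp_pos: [0.5734, 0.1512, 0.0249]
eef_rot: [-180.0, -0.0, 10.8]
contact_force: [-0.4, 0.1, 5.2]
gripper_width: 0.0459
gripper_force: 20.0
time_s: 11.05
tcp_pos: [0.5756, 0.152, 0.1924]
eef_rot: [-179.9, -0.4, 10.8]
contact_force: [1.2, -0.0, -0.4]
gripper_width: 0.0458
gripper_force: 20.0
```

```bash

python3 -m creep '[[40,-0.09,-0.96,0,0,0,-6.3],[40,-0.09,-0.96,0,0,0,-6.3],[40,-0.09,-0.96,0,0,0,-6.3],[40,-0.09,-0.96,0,0,0,-6.3],[40,-0.09,-0.96,0,0,0,-6.3],[40,-0.09,-0.96,0,0,0,-6.3],[40,-0.09,-0.96,0,0,0,-6.3],[40,-0.09,-0.96,0,0,0,-6.3]]'
python3 -m creep '[[40,-0.09,-0.96,0,0,0,-6.3],[40,-0.09,-0.96,0,0,0,-6.3],[40,-0.09,-0.96,0,0,0,-6.3],[40,-0.09,-0.96,0,0,0,-6.3],[40,-0.09,-0.96,0,0,0,-6.3],[40,-0.09,-0.96,0,0,0,-6.3],[40,-0.09,-0.96,0,0,0,-6.3],[40,0,0,0,0,0,0]]'
python3 -m creep '[[40,0,0,0,0,0,0],[40,0,0,0,0,0,0]]'
python3 - <<'E'
from h import *
c=capture("wrist"); t=capture("side"); st=r.get_state(); print(np.round(st["joints"],1),np.round(st["tcp_pos"],4),np.round(st["eef_rot"],1))
a=cv2.resize(c["frame"],(400,300),interpolation=3); b=cv2.resize(t["frame"],(400,300),interpolation=3)
cv2.imwrite("pics/t1.png",np.hstack([a,b])[:,:,::-1])
T=np.array
for u,v in [(0,0),(160,150),(320,240)]: print(u,v,np.round(pix(c,u,v,.075),3),np.round(pix(c,u,v,.004),3))
np.savez("cam.npz",K=c["K"],o=c["origin"],r=c["rotation"])
E
```

```text
time_s: 11.72
tcp_pos: [0.5547, -0.0421, 0.1866]
eef_rot: [180.0, 0.0, -40.0]
contact_force: [-0.1, 0.6, -1.0]
gripper_width: 0.0459
gripper_force: 20.0
time_s: 12.38
tcp_pos: [0.5386, -0.212, 0.1863]
eef_rot: [179.9, -0.0, -84.3]
contact_force: [-0.0, 1.5, -0.8]
gripper_width: 0.0459
gripper_force: 20.0
time_s: 12.55
tcp_pos: [0.5391, -0.2089, 0.1865]
eef_rot: [180.0, 0.0, -83.7]
contact_force: [-1.0, 0.2, 0.5]
gripper_width: 0.0456
gripper_force: 20.0
[ -1.7  14.1 -16.5  -0.  -59.4   8.1] [ 0.5394 -0.2083  0.1868] [180.    0.  -83.7]
0 0 [ 0.72  -0.325  0.075] [ 0.768 -0.336  0.004]
160 150 [ 0.636 -0.258  0.075] [ 0.661 -0.249  0.004]
320 240 [ 0.539 -0.214  0.075] [ 0.537 -0.194  0.004]
```

View pics/t1.png

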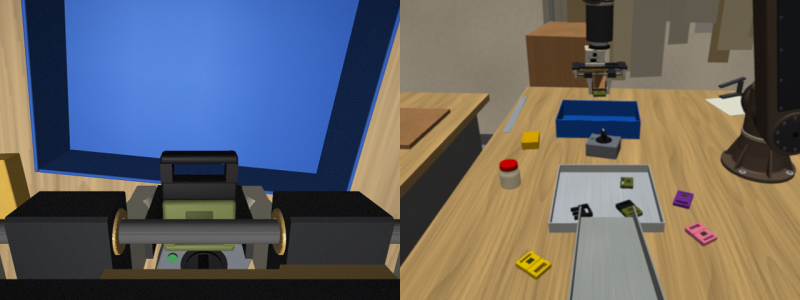

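```bash
python3 - <<'E'
from h import *
z=np.load("cam.npz"); c=dict(K=z["K"],origin=z["o"],rotation=z["r"])
for u,v,h in [(57.6,273,.075),(569,309,.075),(112,240,.004),(507,277,.004),(35,0,.075),(630,0,.075),(99,0,.004),(584,0,.004)]: print(np.round(pix(c,u,v,h),4))
E
```

```text
[ 0.6997 -0.1748  0.075 ]
[ 0.3753 -0.1862  0.075 ]
[ 0.6983 -0.1755  0.004 ]
[ 0.3838 -0.1794  0.004 ]
[ 0.7014 -0.3274  0.075 ]
[ 0.3934 -0.3619  0.075 ]
[ 0.7021 -0.3433  0.004 ]
[ 0.3801 -0.3793  0.004 ]
```

```bash

python3 -m creep '[[40,0,-0.64,0,0,0,-2.9],[40,0,-0.64,-0.4,0,0,-2.9],[40,0,0,-1,0,0,0],[40,0,0,-1,0,0,0],[40,0,0,-1,0,0,0],[40,0,0,-1,0,0,0],[40,0,0,-0.4,0,0,0],[40,0,0,0,0,0,0]]'
python3 -m creep '[[40,0,0,0,0,0,0],[40,0,0,0,0,0,0]]'
```

```text
time_s: 13.32
tcp_pos: [0.5379, -0.24, 0.0644]
eef_rot: [179.7, 0.0, -89.5]
contact_force: [-0.0, -0.2, -0.1]
gripper_width: 0.0459
gripper_force: 20.0
time_s: 13.48
tcp_pos: [0.5406, -0.2409, 0.0684]
eef_rot: [-179.9, -0.0, -89.5]
contact_force: [0.1, -0.2, -0.2]
gripper_width: 0.0456
gripper_force: 20.0
```

```bash

python3 -m creep '[[40,0,0,-0.5,0,0,0],[40,0,0,-0.5,0,0,0],[40,0,0,-0.3,0,0,0],[40,0,0,-0.2,0,0,0],[40,0,0,-0.1,0,0,0],[40,0,0,0,0,0,0],[40,0,0,0,0,0,0]]'
```

```text
time_s: 14.07
tcp_pos: [0.5398, -0.241, 0.0274]
eef_rot: [-180.0, -0.0, -89.5]
contact_force: [-0.0, 1.0, -0.9]
gripper_width: 0.0458
gripper_force: 20.0
```

```bash

python3 -m creep '[[40,0,0,-0.05,0,0,0],[40,0,0,0,0,0,0],[40,0,0,0,0,0,0]]'
python3 -m creep '[[52,0,0,0,0,0,0],[60,0,0,0,0,0,0],[66,0,0,0,0,0,0],[66,0,0,0,0,0,0],[66,0,0,0,0,0,0],[66,0,0,0.4,0,0,0],[66,0,0,0.8,0,0,0],[66,0,0,1,0,0,0]]'
python3 -m creep '[[66,0,0,1,0,0,0],[66,0,0,1,0,0,0],[66,0,0,1,0,0,0],[66,0,0,1,0,0,0],[66,0,0,0,0,0,0],[66,0,0,0,0,0,0]]'
```

```text
time_s: 14.32
tcp_pos: [0.5396, -0.241, 0.0259]
eef_rot: [-180.0, -0.0, -89.6]
contact_force: [-0.5, 0.0, 0.5]
gripper_width: 0.0457
gripper_force: 20.0
time_s: 14.98
tcp_pos: [0.5382, -0.2408, 0.0803]
eef_rot: [179.8, 0.0, -89.6]
contact_force: [0.1, 0.0, 0.9]
gripper_width: 0.0659
gripper_force: 0.0
time_s: 15.48
tcp_pos: [0.5403, -0.2411, 0.1832]
eef_rot: [-179.8, -0.0, -89.5]
contact_force: [-0.1, -0.0, -1.1]
gripper_width: 0.0659
gripper_force: 0.0
```

```bash

python3 -m creep '[[70,-0.21,0.96,0.2,0,0,1.4],[70,-0.21,0.96,0.2,0,0,1.4],[70,-0.21,0.96,0.2,0,0,1.4],[70,-0.21,0.96,0.2,0,0,1.4],[70,-0.21,0.96,0.2,0,0,1.4],[70,-0.21,0.96,0.2,0,0,1.4],[70,-0.21,0.96,0.2,0,0,1.4],[70,-0.21,0.96,0,0,0,1.4]]'
python3 -m creep '[[70,-0.21,0.96,0,0,0,1.4],[70,-0.21,0.96,0,0,0,1.4],[70,-0.21,0.96,0,0,0,1.4],[70,-0.21,0.96,0,0,0,1.4],[70,-0.21,0.96,0,0,0,1.4],[70,-0.21,0.96,0,0,0,1.4],[70,-0.21,0.96,0,0,0,1.4],[70,-0.21,0.96,0,0,0,1.4]]'
python3 -m creep '[[70,-0.21,0.96,0,0,0,1.4],[70,-0.21,0.96,0,0,0,1.4],[70,-0.21,0.96,0,0,0,1.4],[70,-0.21,0.96,0,0,0,1.4],[70,-0.21,0.96,0,0,0,1.4],[70,0,0,0,0,0,0],[70,0,0,0,0,0,0],[70,0,0,0,0,0,0]]'
python3 -c "
from h import *
look('b2.png')"
```

```text
time_s: 16.15
tcp_pos: [0.4969, -0.0479, 0.2159]
eef_rot: [-180.0, -0.0, -78.3]
contact_force: [0.6, 0.0, 0.2]
gripper_width: 0.07
gripper_force: 0.0
time_s: 16.82
tcp_pos: [0.4544, 0.1438, 0.215]
eef_rot: [179.9, -0.0, -67.1]
contact_force: [0.0, 0.2, 0.3]
gripper_width: 0.0699
gripper_force: 0.0
time_s: 17.48
tcp_pos: [0.4287, 0.2625, 0.215]
eef_rot: [179.9, -0.0, -60.1]
contact_force: [-0.2, -0.2, 0.3]
gripper_width: 0.0698
gripper_force: 0.0
17.53 [ 53.9   5.6 -23.2  -0.  -61.3 -24. ] [0.4289 0.2623 0.2151] [179.9  -0.  -60.2]
buckle_a 0.68 489 253 [0.2903 0.2189] size [0.051 0.065] yaw -112.6
buckle_a 0.62 295 222 [0.4429 0.2761] size [0.046 0.067] yaw 120.2
buckle_a 0.58 412 405 [0.2628 0.375 ] size [0.035 0.047] yaw -150.1
buckle_a 0.51 4 302 [0.6248 0.4625] size [0.008 0.015] yaw 108.1
green_half 0.56 380 74 [0.4434 0.147 ] size [0.038 0.047] yaw -93.6
black_half 0.77 148 161 [0.5659 0.2904] size [0.05  0.051] yaw -70.8
```

View pics/b2.png

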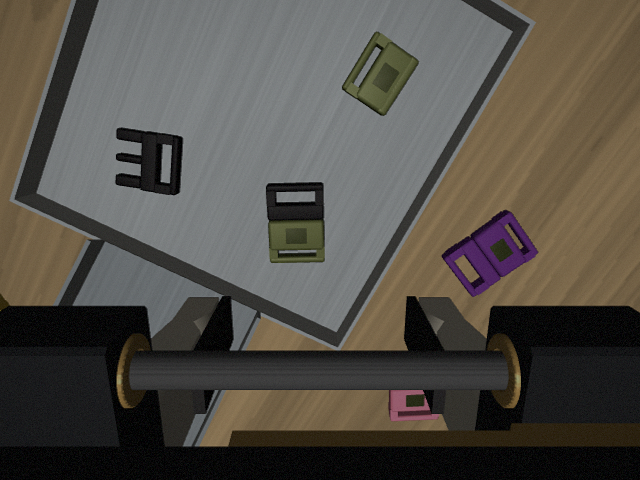

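Buckle 2 is green plus black at (295,222), black end up, about (0.442,0.276), aligned with the tool. The loose halves are at (380,74) and (148,161). Descending.

```bash

python3 -m creep '[[70,0.52,0.54,-0.2,0,0,0.3],[70,0,0,-0.8,0,0,0],[70,0,0,-1,0,0,0],[70,0,0,-1,0,0,0],[70,0,0,-1,0,0,0],[70,0,0,-1,0,0,0],[70,0,0,-0.6,0,0,0],[70,0,0,0,0,0,0]]'
python3 -m creep '[[70,0,0,-0.4,0,0,0],[70,0,0,0,0,0,0],[70,0,0,0,0,0,0]]'
```

```text
time_s: 18.35
tcp_pos: [0.4409, 0.2743, 0.0725]
eef_rot: [179.7, -0.1, -59.9]
contact_force: [-0.4, -0.7, 1.0]
gripper_width: 0.0699
gripper_force: 0.0
time_s: 18.6
tcp_pos: [0.4425, 0.2767, 0.0662]
eef_rot: [-180.0, 0.0, -59.9]
contact_force: [-0.1, 0.6, -0.7]
gripper_width: 0.0697
gripper_force: 0.0
```

Need −39.5 mm (−1.58).

```bash

python3 -m creep '[[70,0,0,-0.6,0,0,0],[70,0,0,-0.5,0,0,0],[70,0,0,-0.3,0,0,0],[70,0,0,-0.18,0,0,0],[70,0,0,0,0,0,0],[70,0,0,0,0,0,0]]'
python3 -m creep '[[40,0,0,0,0,0,0],[40,0,0,0,0,0,0],[40,0,0,0,0,0,0],[40,0,0,0,0,0,0],[40,0,0,0,0,0,0],[40,0,0,0,0,0,0]]' 20
python3 -m creep '[[40,0,0,0.5,0,0,0],[40,0,0,1,0,0,0],[40,0,0,1,0,0,0],[40,0,0,1,0,0,0],[40,0,0,1,0,0,0],[40,0,0,1,0,0,0],[40,0,0,1,0,0,0],[40,0,0,0,0,0,0]]'
```

```text
time_s: 19.1
tcp_pos: [0.4424, 0.2768, 0.0266]
eef_rot: [-180.0, 0.0, -59.8]
contact_force: [-0.7, -0.4, -0.0]
gripper_width: 0.07
gripper_force: 0.0
time_s: 19.6
tcp_pos: [0.4422, 0.2767, 0.0264]
eef_rot: [-180.0, 0.0, -59.8]
contact_force: [-1.9, -0.6, 3.6]
gripper_width: 0.0457
gripper_force: 20.0
time_s: 20.27
tcp_pos: [0.444, 0.2782, 0.1937]
eef_rot: [-179.6, 0.1, -59.8]
contact_force: [0.2, 0.6, -0.8]
gripper_width: 0.0459
gripper_force: 20.0
```

```bash

python3 -m creep '[[40,0.15,-0.97,0,0,0,-1.2],[40,0.15,-0.97,0,0,0,-1.2],[40,0.15,-0.97,0,0,0,-1.2],[40,0.15,-0.97,0,0,0,-1.2],[40,0.15,-0.97,0,0,0,-1.2],[40,0.15,-0.97,0,0,0,-1.2],[40,0.15,-0.97,0,0,0,-1.2],[40,0.15,-0.97,0,0,0,-1.2]]'
python3 -m creep '[[40,0.15,-0.97,0,0,0,-1.2],[40,0.15,-0.97,0,0,0,-1.2],[40,0.15,-0.97,0,0,0,-1.2],[40,0.15,-0.97,0,0,0,-1.2],[40,0.15,-0.97,0,0,0,-1.2],[40,0.15,-0.97,0,0,0,-1.2],[40,0.15,-0.97,0,0,0,-1.2],[40,0.15,-0.97,0,0,0,-1.2]]'
python3 -m creep '[[40,0.15,-0.97,0,0,0,-1.2],[40,0.15,-0.97,0,0,0,-1.2],[40,0.15,-0.97,0,0,0,-1.2],[40,0.15,-0.97,0,0,0,-1.2],[40,0.15,-0.97,0,0,0,-1.2],[40,0.15,-0.97,0,0,0,-1.2],[40,0,0,0,0,0,0],[40,0,0,0,0,0,0]]'
```

```text
time_s: 20.93
tcp_pos: [0.472, 0.0813, 0.1884]
eef_rot: [180.0, 0.0, -69.5]
contact_force: [0.8, 0.3, -0.2]
gripper_width: 0.0459
gripper_force: 20.0
time_s: 21.6
tcp_pos: [0.502, -0.1127, 0.1884]
eef_rot: [180.0, 0.0, -79.1]
contact_force: [0.5, 0.1, 0.1]
gripper_width: 0.0463
gripper_force: 20.0
time_s: 22.27
tcp_pos: [0.5242, -0.258, 0.1877]
eef_rot: [179.9, 0.0, -86.4]
contact_force: [0.1, 0.5, 0.1]
gripper_width: 0.0457
gripper_force: 20.0
```

```bash

python3 -m creep '[[40,0.21,-0.92,0,0,0,-1],[40,0.21,-0.92,0,0,0,-1],[40,0.21,-0.92,0,0,0,-1],[40,0,0,-1,0,0,0],[40,0,0,-1,0,0,0],[40,0,0,-1,0,0,0],[40,0,0,0,0,0,0],[40,0,0,0,0,0,0]]'
python3 - <<'E'
from h import *
c=capture("wrist"); t=capture("top")
a=cv2.resize(c["frame"],(400,300),interpolation=3); b=cv2.resize(t["frame"][140:330,400:600],(316,300),interpolation=2)
cv2.imwrite("pics/t2.png",np.hstack([a,b])[:,:,::-1])
np.savez("cam.npz",K=c["K"],o=c["origin"],r=c["rotation"])
E
```

```text
time_s: 22.93
tcp_pos: [0.5396, -0.3251, 0.1127]
eef_rot: [179.8, 0.0, -89.2]
contact_force: [0.1, -0.6, -0.0]
gripper_width: 0.0457
gripper_force: 20.0
```

View pics/t2.png

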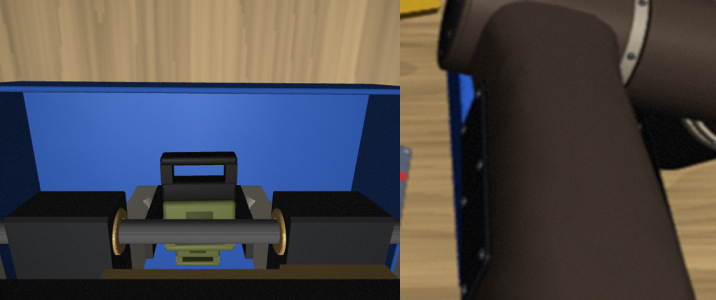

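```bash
python3 - <<'E'
from h import *
z=np.load("cam.npz"); M=R.from_euler("xyz",z["r"],degrees=True).as_matrix()
for p in [(.517,-.208,.018),(.563,-.208,.018),(.54,-.274,.018),(.517,-.292,.098),(.563,-.292,.098)]:
    q=z["K"]@(M.T@(np.array(p)-z["o"])); print(p,np.round(q[:2]/q[2]/1.6))
for v in (84,93): print(pix(dict(K=z["K"],origin=z["o"],rotation=z["r"]),320,v*1.6,.075))
E
```

```text
(0.517, -0.208, 0.018) [219. 267.]
(0.563, -0.208, 0.018) [175. 266.]
(0.54, -0.274, 0.018) [198. 210.]
(0.517, -0.292, 0.098) [233. 246.]
(0.563, -0.292, 0.098) [164. 245.]
[ 0.54053016 -0.39630779  0.075     ]
[ 0.54043433 -0.39066011  0.075     ]
```

The green end showing at (198,256) is buckle 1 lying where it was set down (predicted (197,266)). The tote's far wall is at y≈−0.39, so there is room. Lowering buckle 2.

```bash

python3 -m creep '[[40,0,0,-0.9,0,0,0],[40,0,0,-0.9,0,0,0],[40,0,0,-0.6,0,0,0],[40,0,0,-0.4,0,0,0],[40,0,0,-0.2,0,0,0],[40,0,0,0,0,0,0],[40,0,0,0,0,0,0]]'
```

```text
time_s: 23.62
tcp_pos: [0.5412, -0.3261, 0.0398]
eef_rot: [-179.9, -0.0, -89.2]
contact_force: [1.0, 0.8, -0.8]
gripper_width: 0.0458
gripper_force: 20.0
```

```bash

python3 -m creep '[[40,0,0,-0.25,0,0,0],[40,0,0,-0.16,0,0,0],[40,0,0,-0.08,0,0,0],[40,0,0,0,0,0,0],[40,0,0,0,0,0,0]]'
```

```text
time_s: 24.03
tcp_pos: [0.5407, -0.326, 0.0271]
eef_rot: [-180.0, -0.0, -89.2]
contact_force: [-1.6, 1.2, 5.3]
gripper_width: 0.0455
gripper_force: 20.0
```

```bash

python3 -m creep '[[52,0,0,0,0,0,0],[60,0,0,0,0,0,0],[66,0,0,0,0,0,0],[66,0,0,0,0,0,0],[66,0,0,0,0,0,0],[66,0,0,0.4,0,0,0],[66,0,0,0.8,0,0,0],[66,0,0,1,0,0,0]]'
python3 -m creep '[[66,0,0,1,0,0,0],[66,0,0,1,0,0,0],[66,0,0,1,0,0,0],[66,0,0,1,0,0,0],[66,0,0,1,0,0,0],[66,0,0,1,0,0,0],[66,0,0,0,0,0,0],[66,0,0,0,0,0,0]]'
python3 -m creep '[[66,-1,-0.95,0,0,0,0],[66,-1,-0.95,0,0,0,0],[66,-1,-0.95,0,0,0,0],[66,-1,-0.95,0,0,0,0],[66,-1,-0.95,0,0,0,0],[66,-1,-0.95,0,0,0,0],[66,-1,-0.95,0,0,0,0],[66,-1,-0.95,0,0,0,0]]'
python3 -m creep '[[66,-1,-0.95,0,0,0,0],[66,-1,-0.95,0,0,0,0],[66,-1,-0.95,0,0,0,0],[66,-1,-0.95,0,0,0,0],[66,-1,-0.95,0,0,0,0],[66,0,0,0,0,0,0],[66,0,0,0,0,0,0],[66,0,0,0,0,0,0]]'
python3 -c "
from h import *
save(capture('top'),'end.png',(180,110,580,340),2)"
```

```text
time_s: 24.7
tcp_pos: [0.5392, -0.3256, 0.0809]
eef_rot: [179.8, 0.1, -89.3]
contact_force: [-0.2, -0.3, -0.4]
gripper_width: 0.0661
gripper_force: 0.0
time_s: 25.37
tcp_pos: [0.5411, -0.3262, 0.234]
eef_rot: [-179.8, -0.1, -89.3]
contact_force: [-0.1, -0.0, -0.8]
gripper_width: 0.0657
gripper_force: 0.0
time_s: 26.03
tcp_pos: [0.3386, -0.5163, 0.2305]
eef_rot: [179.9, 0.1, -89.2]
contact_force: [0.7, -0.7, -0.3]
gripper_width: 0.066
gripper_force: 0.0
time_s: 26.7
tcp_pos: [0.2149, -0.6342, 0.2303]
eef_rot: [180.0, 0.1, -89.3]
contact_force: [0.6, 0.5, 0.4]
gripper_width: 0.0663
gripper_force: 0.0
```

View pics/end.png

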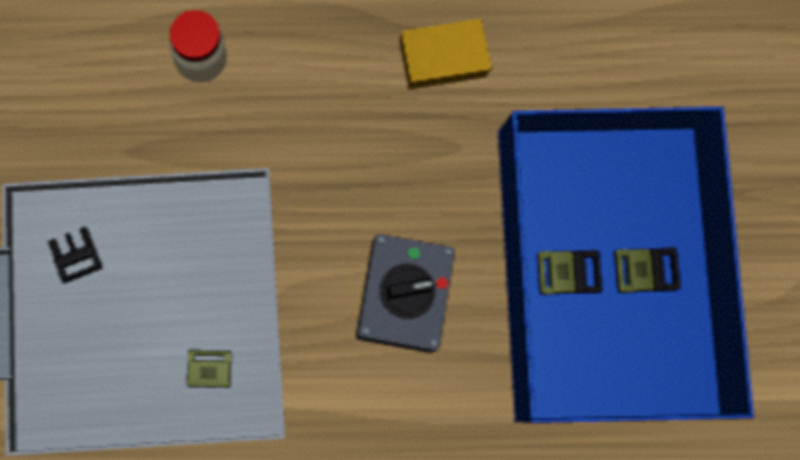

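Both buckles lie flat in the tote at crop pixels (570,272) and (648,270). The knob pointer (422,286) is at red (442,284), the halves are still in the tray, and the jar and tin are untouched.

```bash
python3 -c "
from h import *
print(close_job())"
```

```text
the job is handed in; nothing more can be done
None
```

I turned the knob to red first, then laid both finished buckles flat and apart, lined up end to end, on the tote floor; the loose halves, jar and tin weren't moved, and the job is handed in at about 27 s.

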